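# Load a sample bar in the screw press and clamp it by feel

## Task

Pick up the sample bar by its upright fin, slide it head first along the guide channel of the press until its head meets the back stop, and let go. Then grip the T-handle on top of the press and turn it clockwise (seen from above) until the screw clearly stiffens and the bar is firmly clamped, but stop there: overtightening crushes the sample. Leave the handle and the bar in place, and do not disturb the other things on the bench.

Things in the scene. Friction and masses are not known exactly. Their poses are not given: they have to be found in the camera images.
- press: White and grey C-frame screw press fixed to the bench. Origin on the bench straight below the screw axis; x runs from the channel's open mouth to its back stop, z up. Grey base 20 mm high, x -95 to +75, 100 wide. A 44 mm wide arm overhangs from x=-22 to +72, underside z=90, top z=120 (mm). Behind it a column.
- floor_mid (a point): Point on the channel's floor straight below the screw axis (20 mm above the press's origin), axes as the press. Two steel rails 12 mm high stand 39 mm apart (y +-19.5) from x=-60 to +25; from x=-60 out to -80 they flare to about 48 mm apart. The back stop's face is at x=+20 mm.
- foot_axis (a point): Point on the screw axis at the arm's underside (90 mm above the bench), fixed. Here hangs a round steel foot, 22 mm across, that the screw lowers; its height is set differently each time and is not reported: at the start it hangs 3 to 10.2 mm above the top of a loaded bar. A stiff spring in it makes the turning resistance rise steadily once it bears on the bar.
- sample_bar: Loose flat aluminium bar 160 x 36 x 12 mm, 0.16 to 0.3 kg, with an upright fin on its tail and a flush white round sample (18 mm) near its head. Origin: centre of its underside; x points from tail to head, z up. Sample at x=+60. When home against the stop the origin is at press x=-60 mm, the sample under the foot.
- fin (a point): Centre of the bar's grip fin: 30 mm long (along the bar's x), 14 mm wide (y), 44 mm high, from 12 to 56 mm above the bar's underside; this point is 34 mm above the underside and 58 mm behind the bar's origin; axes as the bar.
- bar_head (a point): Centre of the bar's head end face, 6 mm above the underside, 80 mm ahead of the bar's origin.
- t_bar (a point): Centre of the T-handle's cross bar on the screw axis, 175 to 178 mm above the bench at the start: a level round steel rod, 10 mm thick, 97 mm long over ball ends, along this point's x (ends alike). The 9 to 13 mm stem below stands 40 mm or more clear over the arm. Tightening lowers it 4 mm per rad. It gives 0.33 rad per N m against the self-locking screw: let go, it springs back 0.1 to 0.2 rad.
- screw_top (a point): Centre of the screw's top end, 22 mm below the cross bar's centre. Feel: turned free it takes 0.34 N m (0.25 when stopped but still held wound up). With the foot on the bar this rises 0.004 N m per newton of clamping, 0.3 to 0.45 N m per rad. Well clamped: 0.11 to 0.27 N m above free (aim for 0.18, 45 N); from 0.32 above free (80 N) the sample is crushed. Clockwise tightens.
- plain_bar: bystander: plain aluminium bar without a fin, 100 x 36 x 12 mm; origin at the centre of its underside
- die: bystander: stepped round steel pellet die, 44 mm across, 50 mm high, 0.4 kg; origin under its centre
- powder_jar: bystander: white jar 52 mm across, 55 mm high; origin under its centre
There are look-alikes about, which are no part of the job. Of the things like the press, leave any that is brown; of the rest the larger one is meant.

How it is judged:
On the way:
1. the sample bar lies home against the stop in the channel, let go, before it is clamped (x of bar_head in the frame of press between 0.016 and 0.0225 m and y of bar_head in the frame of press between -0.004 and 0.004 m and z of bar_head in the frame of press between 0.023 and 0.029 m and angle between the x axis of sample_bar and the x axis of press, either way round below 0.06 rad and angle between sample_bar's own z axis and vertical below 0.05 rad and contact force between foot_c0 and sample_bar below 2 N and contact force between the fingers and sample_bar below 0.1 N), for 0.2 s.
At the end, for the whole second after the job is handed in: The sample bar lies flat and straight in the channel with its head within 4 mm of the back stop (within 4 mm of the middle, 0.06 rad), and the foot clamps it with 25 to 72 N with everything released and at rest (x of bar_head in the frame of press between 0.016 and 0.0225 m and y of bar_head in the frame of press between -0.004 and 0.004 m and z of bar_head in the frame of press between 0.023 and 0.029 m and angle between the x axis of sample_bar and the x axis of press, either way round below 0.06 rad and angle between sample_bar's own z axis and vertical below 0.05 rad and contact force between foot_c0 and sample_bar between 25 and 72 N and linear speed of sample_bar below 0.01 m/s); the robot touches nothing.
It fails at once if the sample is crushed: the foot presses on the bar with more than 80 N (contact force between foot_c0 and sample_bar above 80 N).
It fails at once if a bystander (plain bar, die or jar) is moved by more than 20 mm or tipped (distance of any of plain_bar, die, powder_jar from where it was at the start of the episode above 0.02 m or angle between any of plain_bar, die, powder_jar's own z axis and vertical above 0.3 rad).
It also fails if it takes over 72 s, if anything falls off the work surface, if the arm or the gripper's body presses on something with over 40 N, if the wrist force passes 120 N, or if a joint passes its speed limit or range.

## Robot

A 7-joint arm with a two-finger parallel gripper is mounted at the origin on the work surface. World frame = base frame: x ahead of the robot, y to its left, z up, the work surface at z = 0. Lengths are in m, angles in rad, forces in N, time in s.
With the tool pointing down it reaches from about 0.425 to 0.875 m from the base axis. Payload 4.7 kg.
Tool frame: the origin (TCP) lies on the mounting face of the last link; the fingertips stand 173 mm ahead of it and the grasp point (between the pads) lies ctrl.grip_depth ahead of it (ctrl.grip_depth is the distance from the TCP to the grasp point, in m); z points along the fingers, y is the direction in which the jaws open and shut (so a half turn about z gives the same grasp; the last joint's range is limited). The gripper opens to 85 mm and grips with 20 to 120 N. Pads are 22 mm wide; open, the fingers measure 114 mm over their backs; the gripper's body (76 mm by 85 mm) begins 54 mm behind the grasp point. The pads swing forward as they close: fully open they stand 13 mm farther back than shut.
Start: joints at [-1.314, 0.321, -0.07, 1.45, 0.023, 1.371, -0.057], TCP at [0.156, 0.631, 0.405] pointing down, gripper open.
Joint ranges: [-2.86, 2.86], [-0.3, 2.09], [-1.38, 1.24], [0.06, 2.45], [-1.56, 4.7], [0.09, 2.05], [-2.69, 2.69]. Speed limits (rad/s): [2.57, 2.57, 3.14, 3.14, 3.14, 3.14, 3.14].

## Interface

Orientations are given as [roll, pitch, yaw] about the fixed x, y, z axes, in that order (R = Rz(yaw) Ry(pitch) Rx(roll)).
In Python, from rig import ctrl gives the robot as it stands.
- The arm moves only by the shell command python3 -m inch 'ROWS' [FORCE]. ROWS is a JSON object of lists of equal length, an entry for each row: "jaw": the closure, from 0 (fully open) to 1 (shut); "xyz": the shift along the tool's x, y, z in mm, a list of three; "delta_rot": the turn, a rotation vector about the tool's x, y, z in rad, a list of three. In form: {"jaw": [jaw, ...], "xyz": [[tx, ty, tz], ...], "delta_rot": [[wx, wy, wz], ...]}. A call has 1 to 20 rows; each row is the pose to reach, as a shift and turn from the pose commanded when the call began, along the tool's axes at that moment; what a row does not reach only later rows make up. A row lasts 1/10 s, in which the tool goes at most 50 mm and 8.59 degrees, less where a joint would pass 70% of its speed; a pose out of reach is approached as far as the arm can. A call with a gripper value outside its range is refused whole. The fingers move at their own pace and stop on an object; FORCE is the grip in N (left out, the last holds). Time passes only in rows, so rows that repeat a pose let the fingers close. It gives the time, the measured TCP pose, the force and the opening at its end, in the units of the state.
- ctrl.get_state(): the state, without advancing time (a new reading comes with each control period).
- ctrl.camera(name): name is "scene" or "top" or "wrist"; returns the picture (400x640x3 uint8, blue, green, red); there is no depth.
- ctrl.camera_info(name): a dict with "fovy" (degrees; the focal length in pixels is half the picture's height over the tangent of half this angle, whatever the lens; pixels are square), "cx", "cy" (the principal point, pixels), "k1" (the pictures are not rectified: a ray, as slopes to the right and down, at radius r is drawn at 1 + k1 r^2 times it, then the intrinsics apply), "rvec" (rotation vector, rad) and "tvec" (3), from world to camera coordinates, as OpenCV has them. Camera axes: x right, y down, z forward; pixel columns grow to the right and rows downward; lengths in m; the calibration is good to about 2 mm. A picture is of the moment at which its call begins: read the wrist's pose just before it. camera_info takes no time and is no camera call; for the wrist camera it gives the pose at the moment of the call.
- ctrl.job_done(): hands the job in, once; it reports no verdict.
The state is a dict: "time_s": time; "joint_pos": joint angles; "joint_velocities": joint speeds; "joint_efforts": joint torques, N m; "eef_pos": TCP position; "tcp_rot": TCP orientation; "contact_force": force on the tool from outside, world axes, zero at the start; "moment": the same for the moment, N m; "opening": finger opening in m.
Only numpy, scipy, OpenCV 4.12 (cv2) and the standard library are available. Lean on these libraries where they do the work, as an engineer would, in place of code of your own. Each camera call takes 0.05 s, during which the arm holds its last target. There are 200 camera calls.

## Working session

There is one attempt and no reset: what is moved stays moved. The work goes in short steps, Python scripts to look and compute and a shell command to move; the robot and the scene stay as the last step left them, time stands still between calls to the robot, and variables do not carry over. Pictures are saved under pics/ and viewed, about 8 in all and at most 12, crops included, and the job is handed in when it is done.

```bash
mkdir -p pics; ls; python3 - <<'E'
from rig import ctrl
import cv2,numpy as np
print(ctrl.get_state()); print(ctrl.grip_depth)
for n in("scene","top","wrist"):
    print(n,ctrl.camera_info(n)); cv2.imwrite(f"pics/{n}0.png",ctrl.camera(n))
E
```

```text
pics
{'time_s': 0.0, 'joint_pos': array([-1.31389254,  0.32180208, -0.07007194,  1.45169726,  0.02259297,
        1.37079821, -0.05689349]), 'joint_velocities': array([-1.85320995e-05, -4.11496508e-04, -1.11611223e-03,  1.62476291e-03,
        5.34105750e-04, -5.97986342e-04, -1.60479611e-04]), 'joint_efforts': array([ 5.20000995e-04, -4.93571520e+01, -3.81838856e-01, -3.14336336e+01,
        1.30603192e-02,  1.08723456e-02, -5.07098875e-06]), 'eef_pos': array([0.15626146, 0.63071496, 0.40362549]), 'tcp_rot': array([-3.13967688e+00,  9.71945774e-05,  2.89881298e+00]), 'contact_force': array([ 1.24534876, -0.5366621 ,  0.37123833]), 'moment': array([-0.00991849,  0.02955158,  0.03489013]), 'opening': 0.08528223012383028}
0.1547
scene {'fovy': 52.58462123855094, 'cx': 322.77702101622833, 'cy': 199.00945296938988, 'k1': -0.027575340829036923, 'rvec': array([ 1.47590155,  2.35278477, -0.63150375]), 'tvec': array([ 0.24061167, -0.31555191,  1.37616536])}
top {'fovy': 48.897071100556325, 'cx': 327.4326622885825, 'cy': 199.51287664607037, 'k1': -0.11778594728132236, 'rvec': array([ 2.1539753 , -2.14945109,  0.15413149]), 'tvec': array([-0.03736233,  0.49594775,  1.05683873])}
wrist {'fovy': 59.897732487340534, 'cx': 315.43774045953575, 'cy': 200.9469502782932, 'k1': -0.03700691082215237, 'rvec': array([-2.27575729, -1.78372977, -0.26871283]), 'tvec': array([-0.64850493, -0.04016277,  0.37996606])}
```

```bash
python3 - <<'E'
import cv2,numpy as np
a=cv2.imread("pics/scene0.png");b=cv2.imread("pics/top0.png")
cv2.imwrite("pics/both.png",cv2.resize(np.vstack([a,b]),(800,1000))[:500]) 
cv2.imwrite("pics/topb.png",cv2.resize(b,(800,500),interpolation=cv2.INTER_CUBIC))
E
```

```text
(no output)
```

View pics/topb.png

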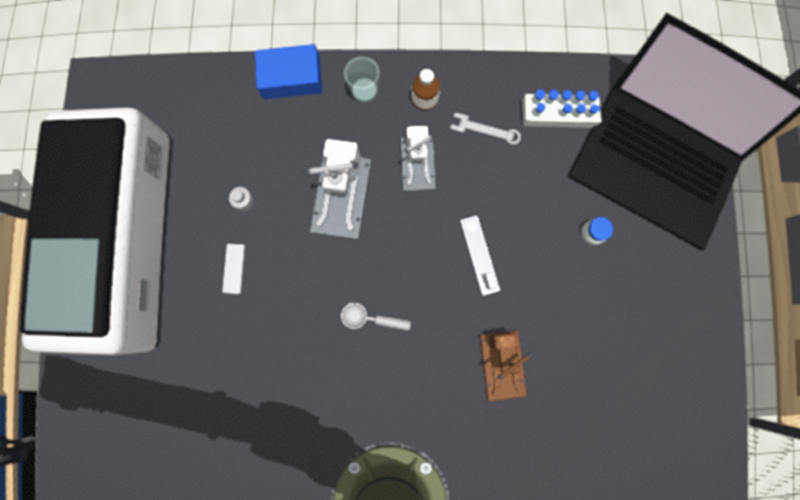

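View pics/both.png

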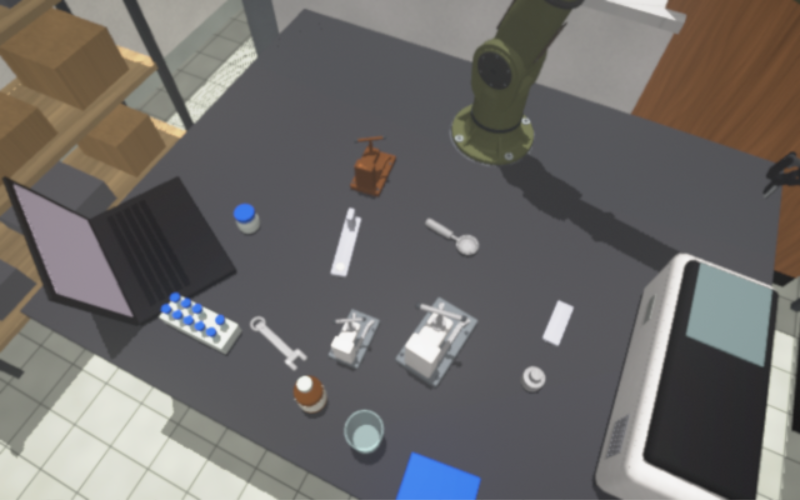

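Top view: the larger white/grey press is at (338,190), a smaller white look-alike at (418,160) and a brown one at (503,365). By the description the larger non-brown one (338,190) is meant. The sample bar with its fin is at (480,255), head (white sample) at (471,222) and fin at (487,283). I'll confirm this in an enlarged crop.

```bash
cat > h.py <<'E'
from rig import ctrl
import cv2,numpy as np
from scipy.spatial.transform import Rotation as Ro
def K(i):
    f=200/np.tan(np.radians(i["fovy"])/2); return np.array([[f,0,i["cx"]],[0,f,i["cy"]],[0,0,1.]]),np.array([i["k1"],0,0,0,0.])
def unproj(i,px,z):
    k,d=K(i); p=cv2.undistortPoints(np.array(px,float).reshape(-1,1,2),k,d).reshape(-1,2)
    R=cv2.Rodrigues(i["rvec"])[0]; c=-R.T@i["tvec"]; r=np.c_[p,np.ones(len(p))]@R
    return c+r*((np.broadcast_to(z,len(p))-c[2])/r[:,2])[:,None]
def proj(i,P):
    k,d=K(i); return cv2.projectPoints(np.array(P,float).reshape(-1,1,3),i["rvec"],i["tvec"],k,d)[0].reshape(-1,2)
E
python3 - <<'E'
import cv2,numpy as np
b=cv2.imread("pics/top0.png")
s=lambda x,y:cv2.resize(b[y:y+110,x:x+80],(400,550),interpolation=cv2.INTER_CUBIC)
cv2.imwrite("pics/crop1.png",np.hstack([s(235,100),s(345,150)]))
E
```

```text
(no output)
```

View pics/crop1.png

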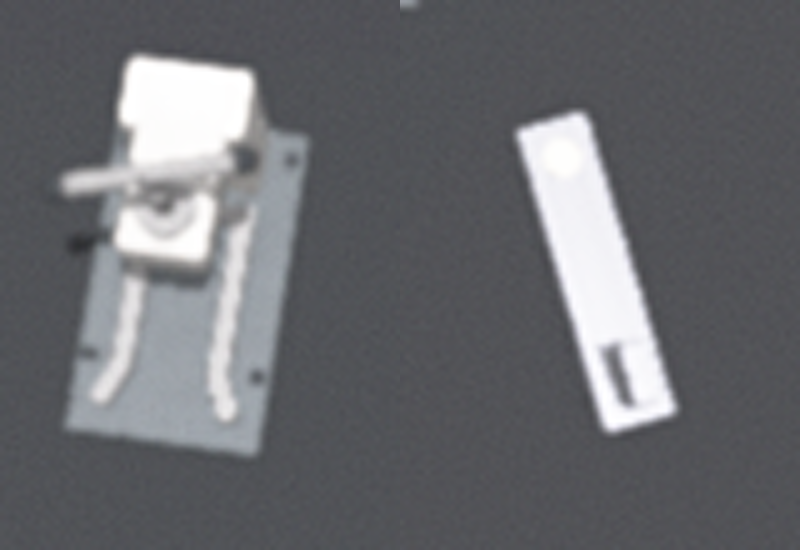

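The crop confirms the C-frame press (base mouth corners (65,430), (257,457), back right (310,135) at 5x). The finned bar has its sample at (562,155) and corners (517,130), (588,112), (678,410), (608,434).

```bash
python3 - <<'E'
from h import *
i=ctrl.camera_info("top")
f=lambda p,x,y:[(x+(u+.5)/5-.5,y+(v+.5)/5-.5) for u,v in p]
P=unproj(i,f([(65,430),(257,457),(310,135)],235,100),.02)
print(P)
d=P[2]-P[1];yaw=np.arctan2(d[1],d[0]);d2=P[0]-P[1];print("press len",np.linalg.norm(d),np.linalg.norm(d2),yaw,np.arctan2(d2[1],d2[0])-np.pi/2)
c=(P[0]+P[2])/2; 
for y in(yaw,(yaw+np.arctan2(d2[1],d2[0])-np.pi/2)/2):
    print("press origin",c+.01*np.array([np.cos(y),np.sin(y),0]),y)
B=unproj(i,f([(117,130),(188,112),(278,410),(208,434)],345,150),.012)
h=(B[0]+B[1])/2;t=(B[2]+B[3])/2;d=h-t;print("bar",(h+t)/2,np.linalg.norm(d),np.linalg.norm(B[0]-B[1]),np.arctan2(d[1],d[0]))
u=d/np.linalg.norm(d);print("fin",(h+t)/2-.058*u)
T=unproj(i,f([(65,186),(240,158)],235,100),.176);print("tbar",T,T.mean(0),np.arctan2(*(T[0]-T[1])[1::-1]))
w=ctrl.camera_info("wrist");s=ctrl.get_state();R=Ro.from_euler("xyz",s["tcp_rot"]).as_matrix();Rw=cv2.Rodrigues(w["rvec"])[0]
print("cam in tool",R.T@(-Rw.T@w["tvec"]-s["eef_pos"]),"\n",R.T@Rw.T)
E
```

```text
[[0.5331402  0.16592105 0.02      ]
 [0.51947286 0.06817069 0.02      ]
 [0.68799402 0.04359132 0.02      ]]
press len 0.1703042141845948 0.09870120563463933 -0.1448320704598406 -0.13891820964602108
press origin [0.62046241 0.10331292 0.02      ] -0.1448320704598406
press origin [0.62046663 0.10334219 0.02      ] -0.14187514005293078
bar [ 0.48894512 -0.1801691   0.012     ] 0.16000397178450107 0.03782393279044303 0.2766857370292281
fin [ 0.43315109 -0.1960129   0.012     ]
tbar [[0.61593958 0.14115623 0.176     ]
 [0.62861855 0.06374156 0.176     ]] [0.62227907 0.1024489  0.176     ] 1.7331349877339786
cam in tool [ 0.07523224 -0.00075378  0.02998583] 
 [[ 1.31086519e-03 -9.55041096e-01 -2.96470548e-01]
 [ 9.99999135e-01  1.21888393e-03  4.95090720e-04]
 [-1.11468799e-04 -2.96470941e-01  9.55041868e-01]]
```

Measured: press origin (0.620, 0.103) yaw -0.142, bar (0.489, -0.180) yaw 0.277, T-bar rod at yaw 1.73. I'll lift and go to a view pose above the bar.

```bash
python3 -m inch '{"jaw":[0,0,0,0,0,0,0,0,0,0,0,0,0,0,0,0,0,0,0,0],"xyz":[[0,0,-50],[0,0,-80],[-232,-212,-80],[-232,-212,-80],[-232,-212,-80],[-232,-212,-80],[-232,-212,-80],[-232,-212,-80],[-425,-494,-60],[-425,-494,-60],[-425,-494,-60],[-425,-494,-60],[-425,-494,-60],[-425,-494,-60],[-425,-494,-60],[-501,-717,0],[-501,-717,25],[-501,-717,25],[-501,-717,25],[-501,-717,25]],"delta_rot":[[0,0,0],[0,0,0.15],[0,0,0.3],[0,0,0.45],[0,0,0.6],[0,0,0.75],[0,0,0.9],[0,0,1.05],[0,0,1.2],[0,0,1.35],[0,0,1.5],[0,0,1.65],[0,0,1.8],[0,0,1.95],[0,0,2.1],[0,0,2.25],[0,0,2.4],[0,0,2.5],[0,0,2.62],[0,0,2.62]]}'; python3 -c "
from rig import ctrl;print(ctrl.get_state())"
```

```text
time_s: 2.15
eef_pos: [0.4692, -0.1813, 0.3815]
tcp_rot: [-3.141, -0.001, 0.276]
contact_force: [1.3, 1.0, -0.2]
opening: 0.0856
{'time_s': 2.15, 'joint_pos': array([-4.96527025e-01,  6.89372382e-05,  8.22983123e-01,  1.86593222e+00,
       -1.37488116e-03,  1.27468716e+00, -9.67448620e-01]), 'joint_velocities': array([ 0.46172682,  0.73760847,  0.75452068, -0.14454018, -0.52044201,
       -0.40134998,  1.43743874]), 'joint_efforts': array([ -1.11281332, -25.86802661,  -0.87412152, -29.98657107,
         0.87847721,   0.72301123,  -2.1975752 ]), 'eef_pos': array([ 0.46916264, -0.18133921,  0.38150447]), 'tcp_rot': array([-3.14107661e+00, -1.48032238e-03,  2.76490669e-01]), 'contact_force': array([ 1.32676135,  1.01136396, -0.16544845]), 'moment': array([ 0.00435876, -0.05813068, -0.00347896]), 'opening': 0.08562756561096062}
```

```bash
python3 -m inch '{"jaw":[0,0],"xyz":[[0,0,0],[0,0,0]],"delta_rot":[[0,0,0],[0,0,0]]}'; python3 - <<'E'
from h import *
i=ctrl.camera_info("wrist");im=ctrl.camera("wrist");np.save("w1.npy",i,allow_pickle=True)
cv2.imwrite("pics/w1.png",cv2.resize(im,(800,500),interpolation=cv2.INTER_CUBIC)); s=ctrl.get_state();print(s["eef_pos"],s["tcp_rot"],s["joint_pos"])
E
```

```text
time_s: 2.35
eef_pos: [0.4692, -0.1804, 0.3814]
tcp_rot: [-3.141, 0.002, 0.276]
contact_force: [-0.2, 0.6, 0.5]
opening: 0.0854
[ 0.46968076 -0.17902275  0.38182234] [-3.14095301e+00  4.20866808e-04  2.78733587e-01] [-4.98539729e-01 -2.98671507e-04  8.19689026e-01  1.86552997e+00
 -7.52791447e-05  1.27697500e+00 -9.70891850e-01]
```

View pics/w1.png

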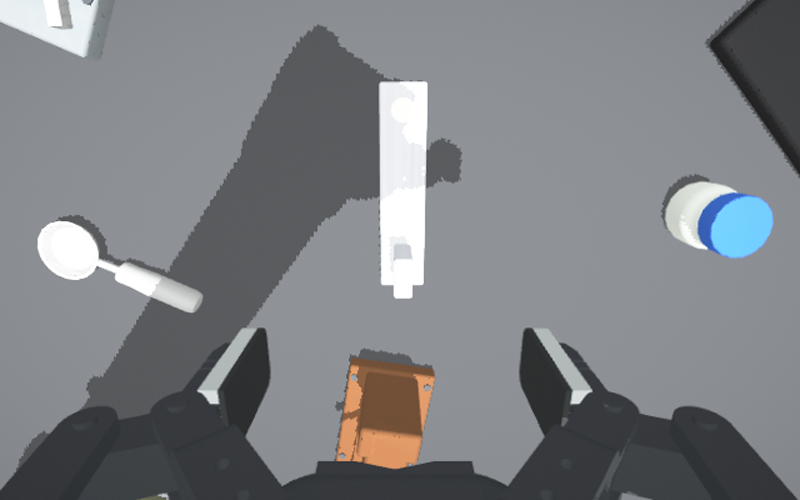

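Wrist view: the bar lies almost straight in the picture, head corners (379,82)/(427,82), tail (381,284)/(424,285), fin top end at y≈298, x 394–412. The brown look-alike is behind at (390,410).

```bash
python3 - <<'E'
from h import *
i=np.load("w1.npy",allow_pickle=True).item()
f=lambda p:[((u+.5)/1.25-.5,(v+.5)/1.25-.5) for u,v in p]
B=unproj(i,f([(379,82),(427,82),(424,285),(381,284)]),.012)
h=(B[0]+B[1])/2;t=(B[2]+B[3])/2;d=h-t;u=d/np.linalg.norm(d);print("bar",(h+t)/2,np.linalg.norm(d),np.arctan2(d[1],d[0]));print("fin",(h+t)/2-.058*u,h-.138*u)
F=unproj(i,f([(394,298),(412,298)]),.056);print("fin",F,F.mean(0)+.015*u)
print(unproj(i,f([(360,365),(435,370)]),[.02,.02]))
E
```

```text
bar [ 0.49070778 -0.18190617  0.012     ] 0.15939576177025236 0.2800781676089156
fin [ 0.43496782 -0.19793915  0.012     ] [ 0.43467748 -0.19802267  0.012     ]
fin [[ 0.41875916 -0.19526504  0.056     ]
 [ 0.4223941  -0.20804503  0.056     ]] [ 0.43499214 -0.19750857  0.056     ]
[[ 0.33437816 -0.18827691  0.02      ]
 [ 0.34751643 -0.25284155  0.02      ]]
```

```bash
python3 -m inch '{"jaw":[0.3,0.5,0.5,0.5,0.5,0.5,0.5],"xyz":[[-38,7,0],[-38,7,40],[-38,7,80],[-38,7,110],[-38,7,110],[-38,7,110],[-38,7,110]],"delta_rot":[[0,0,0],[0,0,0],[0,0,0],[0,0,0],[0,0,0],[0,0,0],[0,0,0]]}'; python3 -c "
from rig import ctrl;s=ctrl.get_state();print(s['eef_pos'],s['tcp_rot'],s['joint_velocities'])"
```

```text
time_s: 3.1
eef_pos: [0.4363, -0.1964, 0.2739]
tcp_rot: [3.141, -0.003, 0.28]
contact_force: [0.2, 0.3, -0.8]
opening: 0.0427
[ 0.4362829  -0.19636559  0.27390955] [ 3.14052404e+00 -3.12853812e-03  2.80351689e-01] [ 0.00319858 -0.00319837  0.00602332 -0.00461972 -0.00424123 -0.00312793
  0.00281111]
```

```bash
python3 -m inch '{"jaw":[0.5,0.5,0.5,0.5,0.5,1,1,1,1,1,1,1,1],"xyz":[[-1.5,0.7,40],[-1.5,0.7,70],[-1.5,0.7,82],[-1.5,0.7,82],[-1.5,0.7,82],[-1.5,0.7,82],[-1.5,0.7,82],[-1.5,0.7,82],[-1.5,0.7,82],[-1.5,0.7,82],[-1.5,0.7,82],[-1.5,0.7,82],[-1.5,0.7,82]],"delta_rot":[[0,0,0],[0,0,0],[0,0,0],[0,0,0],[0,0,0],[0,0,0],[0,0,0],[0,0,0],[0,0,0],[0,0,0],[0,0,0],[0,0,0],[0,0,0]]}' 90
```

```text
time_s: 4.4
eef_pos: [0.4347, -0.1979, 0.1915]
tcp_rot: [3.141, -0.003, 0.279]
contact_force: [-1.3, 1.3, 6.0]
opening: 0.0133
```

```bash
python3 -m inch '{"jaw":[1,1,1,1,1,1,1,1,1,1,1,1,1,1,1,1],"xyz":[[0,0,-25],[0,0,-60],[0,0,-108],[15,-45,-108],[30,-90,-108],[45,-135,-108],[60,-180,-108],[70,-225,-108],[80,-270,-108],[90,-300,-108],[90,-313,-108],[90,-313,-108],[90,-313,-108],[90,-313,-108],[90,-313,-108],[90,-313,-108]],"delta_rot":[[0,0,0],[0,0,0],[0,0,0],[0,0,0.05],[0,0,0.1],[0,0,0.17],[0,0,0.23],[0,0,0.3],[0,0,0.37],[0,0,0.42],[0,0,0.42],[0,0,0.42],[0,0,0.42],[0,0,0.42],[0,0,0.42],[0,0,0.42]]}'; python3 - <<'E'
from h import *
i=ctrl.camera_info("wrist");im=ctrl.camera("wrist");np.save("w2.npy",i,allow_pickle=True);np.save("w2im.npy",im)
cv2.imwrite("pics/w2.png",cv2.resize(im,(800,500),interpolation=cv2.INTER_CUBIC)); s=ctrl.get_state();print(s["eef_pos"],s["tcp_rot"],s["joint_pos"])
E
```

```text
time_s: 6.0
eef_pos: [0.4344, 0.1269, 0.2981]
tcp_rot: [-3.141, -0.0, -0.143]
contact_force: [0.3, -0.5, -2.1]
opening: 0.0131
[0.43433893 0.12717927 0.2980538 ] [-3.14143976e+00 -1.86385518e-05 -1.42657444e-01] [-0.83894475 -0.0319317   0.49190419  2.06888152  0.01677189  1.10082738
 -2.06830111]
```

View pics/w2.png

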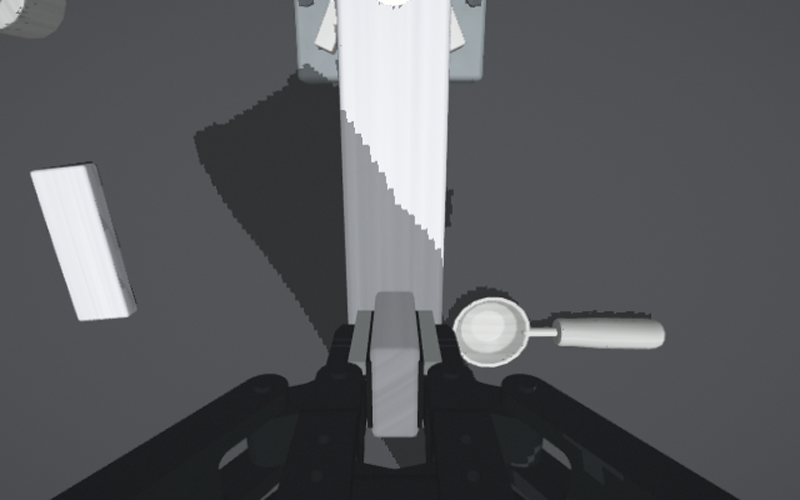

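Wrist view: base mouth edge at y≈78, with left edge (294,0)–(297,75) and right edge (487,0)–(484,75). Rail flare ends are at (325,45) and (456,45). The held bar runs (338..452 at y=0) to (348..443 at y=315).

```bash
python3 - <<'E'
from h import *
i=np.load("w2.npy",allow_pickle=True).item(); im=np.load("w2im.npy")
cv2.imwrite("pics/w2c.png",cv2.resize(im[0:75,210:410],(800,300),interpolation=cv2.INTER_CUBIC))
f=lambda p:[((u+.5)/1.25-.5,(v+.5)/1.25-.5) for u,v in p]
B=unproj(i,f([(294,2),(297,75),(487,2),(484,75),(390,79)]),.02);print(B)
l=B[0]-B[1];r=B[2]-B[3];e=B[3]-B[1]
print("yaw L,R,mouth",np.arctan2(l[1],l[0]),np.arctan2(r[1],r[0]),np.arctan2(e[1],e[0])+np.pi/2,"w",np.linalg.norm(e))
T=ctrl.get_state()["eef_pos"];y=-.1425
def loc(P):
    d=(P-T); return np.c_[d[:,0]*np.cos(y)+d[:,1]*np.sin(y),-d[:,0]*np.sin(y)+d[:,1]*np.cos(y),P[:,2]]*1000
print("in tool-aligned frame (y left)",loc(B).round(1))
b=unproj(i,f([(338,2),(452,2),(348,315),(443,315)]),T[2]-.1547-.037+.012);print("bar",loc(b).round(1))
E
```

```text
[[0.57366587 0.15842968 0.02      ]
 [0.53865359 0.16393943 0.02      ]
 [0.5595984  0.06016015 0.02      ]
 [0.52448059 0.06482458 0.02      ]
 [0.52945344 0.11494555 0.02      ]]
yaw L,R,mouth -0.15608621298587214 -0.13204952824647362 -0.14203288000693104 w 0.10012305770005689
in tool-aligned frame (y left) [[133.5  50.7  20. ]
 [ 98.   51.2  20. ]
 [133.5 -48.6  20. ]
 [ 98.1 -48.9  20. ]
 [ 95.9   1.4  20. ]]
bar [[110.7  16.5 118.4]
 [110.8 -18.8 118.4]
 [  4.5  16.5 118.4]
 [  4.5 -19.5 118.4]]
```

View pics/w2c.png

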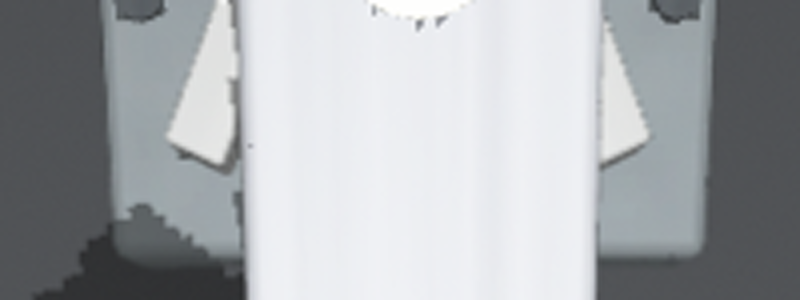

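```bash
python3 -m inch '{"jaw":[1,1,1,1,1,1,1,1],"xyz":[[-20,-2.4,0],[-20,-2.4,30],[-20,-2.4,60],[-20,-2.4,75],[-20,-2.4,85],[-20,-2.4,85],[-20,-2.4,85],[-20,-2.4,85]],"delta_rot":[[0,0,0],[0,0,0],[0,0,0],[0,0,0],[0,0,0],[0,0,0],[0,0,0],[0,0,0]]}'; python3 - <<'E'
from h import *
s=ctrl.get_state();print(s["eef_pos"],s["contact_force"],s["moment"],s["joint_pos"])
a=ctrl.camera("top");b=ctrl.camera("wrist")
cv2.imwrite("pics/t3.png",np.vstack([cv2.resize(a[90:200,220:380],(640,440),interpolation=cv2.INTER_CUBIC)[:330],cv2.resize(b[:150,160:480],(640,300))[:270]]))
E
```

```text
time_s: 6.85
eef_pos: [0.4153, 0.1333, 0.2139]
tcp_rot: [-3.14, -0.001, -0.141]
contact_force: [-0.1, 0.3, -2.7]
opening: 0.013
[0.4152881  0.13328186 0.21390335] [-0.05142058  0.28341824 -2.70503336] [ 0.08378884  0.07102969 -0.02511305] [-0.84531394  0.05851843  0.48842115  2.18377706 -0.03545747  0.90466205
 -2.04790548]
```

View pics/t3.png

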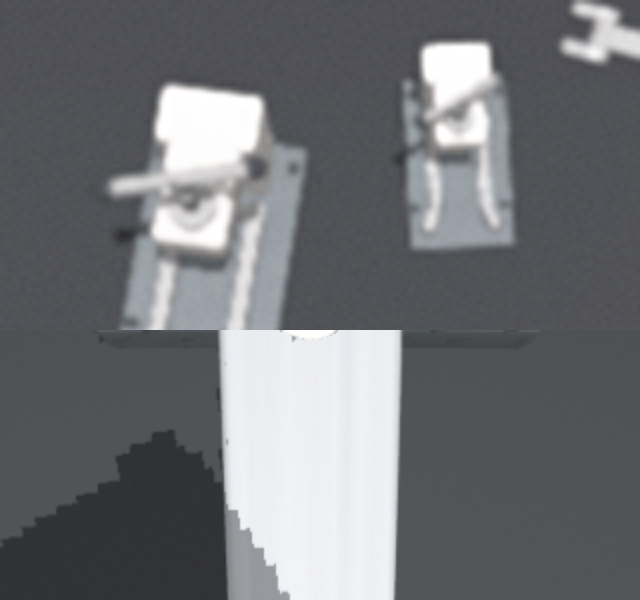

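Wrist crop: base edges at x≈97–540 (2x) and bar at 220–402, so the bar sits about 1.5 mm too far left. I'll correct that while sliding in.

```bash
python3 -m inch '{"jaw":[1,1,1,1,1,1,1],"xyz":[[3,1.5,0],[12,1.5,0],[22,1.5,0.5],[32,1.5,1],[40,1.5,1],[40,1.5,1],[40,1.5,1]],"delta_rot":[[0,0,0],[0,0,0],[0,0,0],[0,0,0],[0,0,0],[0,0,0],[0,0,0]]}'; python3 - <<'E'
from h import *
s=ctrl.get_state();print(s["eef_pos"],s["contact_force"],s["moment"])
y=-.142;d=s["eef_pos"]-[.622,.1015,0];print("press frame",d[0]*np.cos(y)+d[1]*np.sin(y),-d[0]*np.sin(y)+d[1]*np.cos(y))
b=ctrl.camera("wrist");cv2.imwrite("pics/w4.png",cv2.resize(b[:200,160:480],(800,500)))
E
```

```text
time_s: 7.65
eef_pos: [0.4543, 0.1259, 0.2119]
tcp_rot: [3.141, 0.0, -0.142]
contact_force: [0.8, -0.5, -1.5]
opening: 0.0129
[0.45434221 0.12588182 0.21185543] [ 0.81180462 -0.53894453 -1.46183926] [-0.06374041 -0.00657944  0.01272728]
press frame -0.16942089787238768 0.00040893783468589837
```

View pics/w4.png

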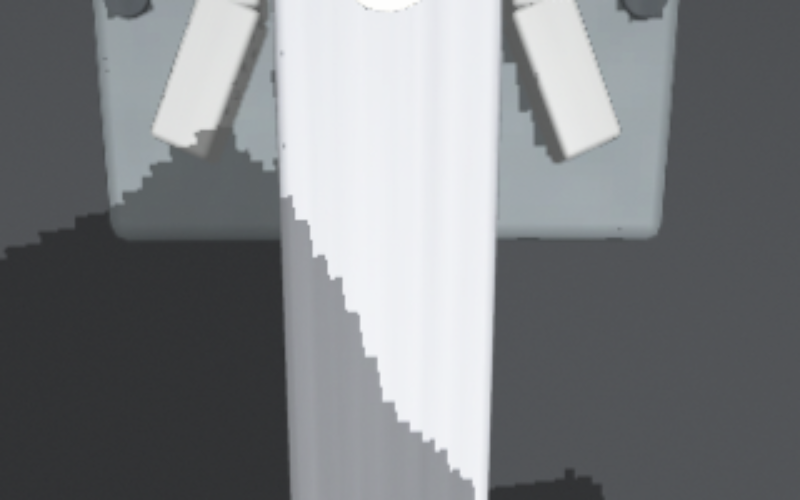

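The bar (280..497, centre 388) sits midway between the flare ends (152, 620; centre 386), in the channel and straight. I'll push on.

```bash
python3 -m inch '{"jaw":[1,1,1,1,1,1,1],"xyz":[[10,-0.3,0],[20,-0.3,0],[30,-0.3,0],[40,-0.3,0],[45,-0.3,0],[45,-0.3,0],[45,-0.3,0]],"delta_rot":[[0,0,0],[0,0,0],[0,0,0],[0,0,0],[0,0,0],[0,0,0],[0,0,0]]}'; python3 -m inch '{"jaw":[1,1,1,1],"xyz":[[2,0,0],[4,0,0],[5,0,0],[5,0,0]],"delta_rot":[[0,0,0],[0,0,0],[0,0,0],[0,0,0]]}'; python3 -m inch '{"jaw":[1,1,1,1],"xyz":[[1,0,0],[2,0,0],[2,0,0],[2,0,0]],"delta_rot":[[0,0,0],[0,0,0],[0,0,0],[0,0,0]]}'
```

```text
time_s: 8.4
eef_pos: [0.4988, 0.1199, 0.2119]
tcp_rot: [3.141, 0.0, -0.141]
contact_force: [0.1, 0.6, -0.9]
opening: 0.0129
time_s: 8.8
eef_pos: [0.5037, 0.1193, 0.212]
tcp_rot: [-3.141, -0.0, -0.141]
contact_force: [1.1, 0.1, -1.3]
opening: 0.0134
time_s: 9.2
eef_pos: [0.5056, 0.1191, 0.212]
tcp_rot: [-3.142, 0.0, -0.141]
contact_force: [-1.0, 0.1, -2.4]
opening: 0.0127
```

```bash
python3 -m inch '{"jaw":[1,1,1],"xyz":[[1,0,0],[2,0,0],[2,0,0]],"delta_rot":[[0,0,0],[0,0,0],[0,0,0]]}'; python3 -m inch '{"jaw":[1,1,1],"xyz":[[1,0,0],[2,0,0],[2,0,0]],"delta_rot":[[0,0,0],[0,0,0],[0,0,0]]}'
```

```text
time_s: 9.5
eef_pos: [0.5064, 0.1191, 0.2118]
tcp_rot: [3.141, 0.004, -0.141]
contact_force: [-6.7, 0.8, 4.0]
opening: 0.0128
time_s: 9.8
eef_pos: [0.507, 0.1192, 0.2117]
tcp_rot: [3.141, 0.009, -0.141]
contact_force: [-14.0, 0.1, 8.6]
opening: 0.0129
```

The bar meets the stop (-14 N). I'll relax the push and open.

```bash
python3 -m inch '{"jaw":[1,1,1],"xyz":[[-2.5,0,0],[-2.5,0,0],[-2.5,0,0]],"delta_rot":[[0,0,0],[0,0,0],[0,0,0]]}'; python3 -m inch '{"jaw":[0.8,0.6,0.5,0.5,0.5,0.5],"xyz":[[0,0,0],[0,0,0],[0,0,0],[0,0,0],[0,0,0],[0,0,0]],"delta_rot":[[0,0,0],[0,0,0],[0,0,0],[0,0,0],[0,0,0],[0,0,0]]}';  python3 -m inch '{"jaw":[0.5,0.5,0.5,0.5,0.5,0.5],"xyz":[[0,0,-30],[0,0,-60],[-10,0,-100],[-50,0,-140],[-50,0,-160],[-50,0,-160]],"delta_rot":[[0,0,0],[0,0,0],[0,0,0],[0,0,0],[0,0,0],[0,0,0]]}'; python3 - <<'E'
from h import *
i=ctrl.camera_info("wrist");im=ctrl.camera("wrist");np.save("w5.npy",i,allow_pickle=True)
cv2.imwrite("pics/w5.png",cv2.resize(im,(800,500),interpolation=cv2.INTER_CUBIC)); s=ctrl.get_state();print(s["eef_pos"],s["tcp_rot"],s["joint_pos"])
E
```

```text
time_s: 10.1
eef_pos: [0.5061, 0.1191, 0.2118]
tcp_rot: [3.142, 0.003, -0.141]
contact_force: [-5.8, 0.9, 2.2]
opening: 0.0131
time_s: 10.7
eef_pos: [0.5073, 0.1187, 0.2121]
tcp_rot: [-3.141, -0.0, -0.141]
contact_force: [1.1, -0.1, 0.9]
opening: 0.0427
time_s: 11.3
eef_pos: [0.4579, 0.1263, 0.376]
tcp_rot: [-3.136, -0.006, -0.14]
contact_force: [0.5, 0.5, 0.5]
opening: 0.0429
[0.45786013 0.12600238 0.37388919] [-3.13820765 -0.00334254 -0.14041136] [-0.844335   -0.05753656  0.50692535  1.92978063  0.02780792  1.25771192
 -2.0577579 ]
```

View pics/w5.png

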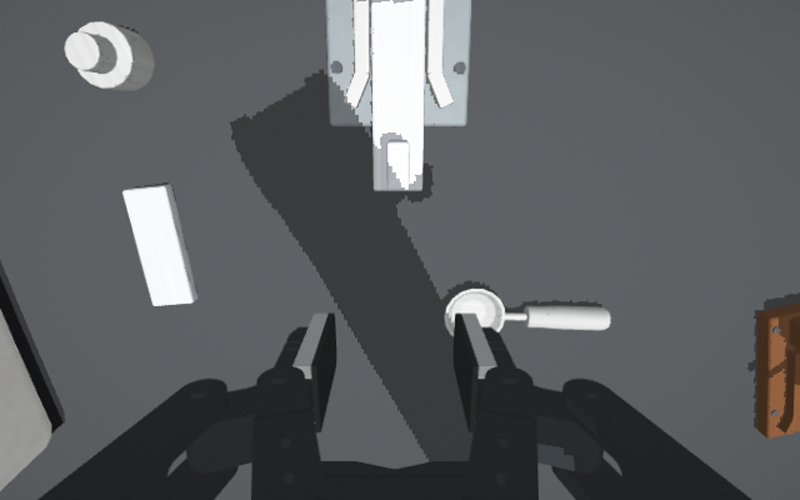

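```bash
python3 -m inch '{"jaw":[0.5,0.5,0.5,0.5,0.5,0.5,0.5,0.5,0.5,0.5,0.5,0.5,0.5,0.5,0.5,0.5,0.5],"xyz":[[0,0,-46],[0,0,-46],[20,0,-46],[40,0,-46],[60,0,-46],[80,0,-46],[100,1,-46],[120,1,-46],[140,1,-46],[167,1,-46],[167,1,-46],[167,1,-46],[167,1,-46],[167,1,-46],[167,1,-46],[167,1,-46],[167,1,-46]],"delta_rot":[[0,0,-0.15],[0,0,-0.3],[0,0,-0.45],[0,0,-0.6],[0,0,-0.75],[0,0,-0.9],[0,0,-1.05],[0,0,-1.2],[0,0,-1.35],[0,0,-1.5],[0,0,-1.65],[0,0,-1.8],[0,0,-1.87],[0,0,-1.87],[0,0,-1.87],[0,0,-1.87],[0,0,-1.87]]}'; python3 - <<'E'
from h import *
w=np.load("w5.npy",allow_pickle=True).item()
f=lambda p:[((u+.5)/1.25-.5,(v+.5)/1.25-.5) for u,v in p]
B=unproj(w,f([(399,125),(373,190),(423,190)]),[.02,.032,.032]);m=(B[1]+B[2])/2;print("tail overhang beyond mouth",np.linalg.norm(m-B[0]))
i=ctrl.camera_info("wrist");im=ctrl.camera("wrist");np.save("w6.npy",i,allow_pickle=True)
cv2.imwrite("pics/w6.png",cv2.resize(im,(800,500),interpolation=cv2.INTER_CUBIC)); s=ctrl.get_state();print(s["eef_pos"],s["tcp_rot"],s["joint_pos"])
E
```

```text
time_s: 13.05
eef_pos: [0.6228, 0.1014, 0.4177]
tcp_rot: [-3.141, 0.0, 1.728]
contact_force: [0.2, -0.2, -0.7]
opening: 0.0428
tail overhang beyond mouth 0.04697993775395929
[0.62280846 0.10137059 0.41787478] [-3.14145545e+00  2.66028792e-05  1.72830692e+00] [-0.62088634  0.29396899  0.52102902  1.50095503 -0.14722937  1.3859772
  0.06620265]
```

View pics/w6.png

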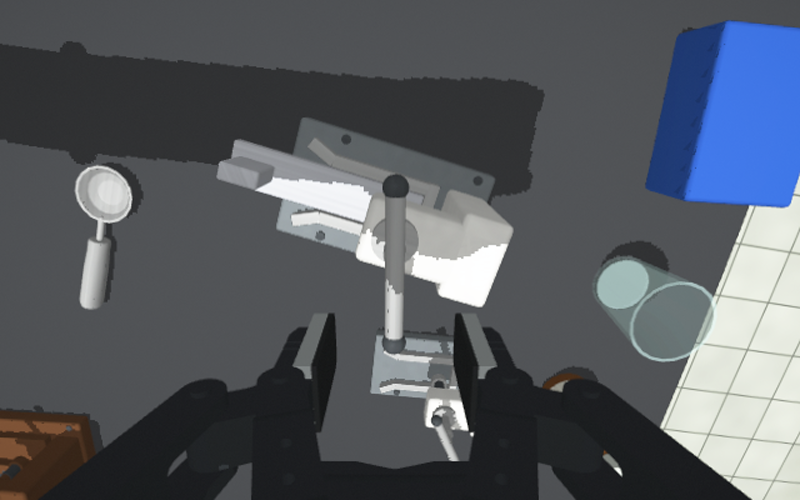

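Wrist view: bar in the channel under the foot. T-handle ball ends are at (396,187) and (394,344), rod almost straight along the tool x.

```bash
python3 - <<'E'
from h import *
i=np.load("w6.npy",allow_pickle=True).item();s=ctrl.get_state()
f=lambda p:[((u+.5)/1.25-.5,(v+.5)/1.25-.5) for u,v in p]
B=unproj(i,f([(396,187),(394,344)]),.1765);d=B[0]-B[1];m=B.mean(0);print(B,m,np.linalg.norm(d),np.arctan2(d[1],d[0]))
R=Ro.from_euler("xyz",s["tcp_rot"]).as_matrix();print("tool shift",R.T@(m-s["eef_pos"])*1000)
E
```

```text
[[0.61716035 0.1430736  0.1765    ]
 [0.62974081 0.0580547  0.1765    ]] [0.62345058 0.10056415 0.1765    ] 0.08594464031591915 1.7177028629324573
tool shift [ -0.89076126   0.54078997 241.37473231]
```

```bash
python3 -m inch '{"jaw":[0.5,0.5,0.5,0.5,1,1,1,1,1,1,1,1],"xyz":[[-0.9,0.5,40],[-0.9,0.5,78.5],[-0.9,0.5,78.5],[-0.9,0.5,78.5],[-0.9,0.5,78.5],[-0.9,0.5,78.5],[-0.9,0.5,78.5],[-0.9,0.5,78.5],[-0.9,0.5,78.5],[-0.9,0.5,78.5],[-0.9,0.5,78.5],[-0.9,0.5,78.5]],"delta_rot":[[0,0,0.01],[0,0,0.01],[0,0,0.01],[0,0,0.01],[0,0,0.01],[0,0,0.01],[0,0,0.01],[0,0,0.01],[0,0,0.01],[0,0,0.01],[0,0,0.01],[0,0,0.01]]}' 120; python3 -c "
from rig import ctrl;s=ctrl.get_state();print(s['eef_pos'],s['tcp_rot'],s['contact_force'],s['moment'],s['opening'])"
```

```text
time_s: 14.3
eef_pos: [0.6231, 0.1002, 0.3422]
tcp_rot: [-3.141, -0.001, 1.719]
contact_force: [-6.0, -1.1, 7.7]
opening: 0.0058
[0.62310838 0.10020549 0.34221757] [-3.14146859e+00 -1.09919812e-03  1.71867014e+00] [-6.04914453 -1.0550384   7.74069796] [-0.18426781  1.29372464 -0.05253344] 0.005753842974937907
```

Opening 5.8 mm with upward force means the pads pinch above the rod's middle. I'll open, go 8 mm lower and regrip.

```bash
python3 -m inch '{"jaw":[0.5,0.5,0.5,0.5,0.5,0.5,0.5,1,1,1,1,1,1,1,1],"xyz":[[0,0,0],[0,0,0],[0,0,0],[0,0,0],[0,0,8],[0,0,8],[0,0,8],[0,0,8],[0,0,8],[0,0,8],[0,0,8],[0,0,8],[0,0,8],[0,0,8],[0,0,8]],"delta_rot":[[0,0,0],[0,0,0],[0,0,0],[0,0,0],[0,0,0],[0,0,0],[0,0,0],[0,0,0],[0,0,0],[0,0,0],[0,0,0],[0,0,0],[0,0,0],[0,0,0],[0,0,0]]}' 120; python3 -c "
from rig import ctrl;s=ctrl.get_state();print(s['eef_pos'],s['tcp_rot'],s['contact_force'],s['moment'],s['opening'])"
```

```text
time_s: 15.8
eef_pos: [0.6232, 0.1004, 0.3318]
tcp_rot: [-3.141, -0.0, 1.719]
contact_force: [-5.5, -1.4, 5.8]
opening: 0.0065
[0.62318333 0.10043817 0.33184562] [-3.14074325e+00 -2.51948271e-04  1.71879861e+00] [-5.50381031 -1.44849947  5.75860645] [-0.18939973  1.0600823   0.02667893] 0.006510355557901844
```

```bash
python3 - <<'E'
from h import *
a=ctrl.camera("scene");b=ctrl.camera("wrist");i=ctrl.camera_info("scene");u,v=proj(i,[.623,.1,.18])[0].astype(int);print(u,v)
cv2.imwrite("pics/g7.png",np.hstack([cv2.resize(a[v-60:v+60,u-45:u+45],(390,520),interpolation=cv2.INTER_CUBIC),cv2.resize(b[130:370,225:410],(401,520),interpolation=cv2.INTER_CUBIC)]))
E
```

```text
351 249
```

View pics/g7.png

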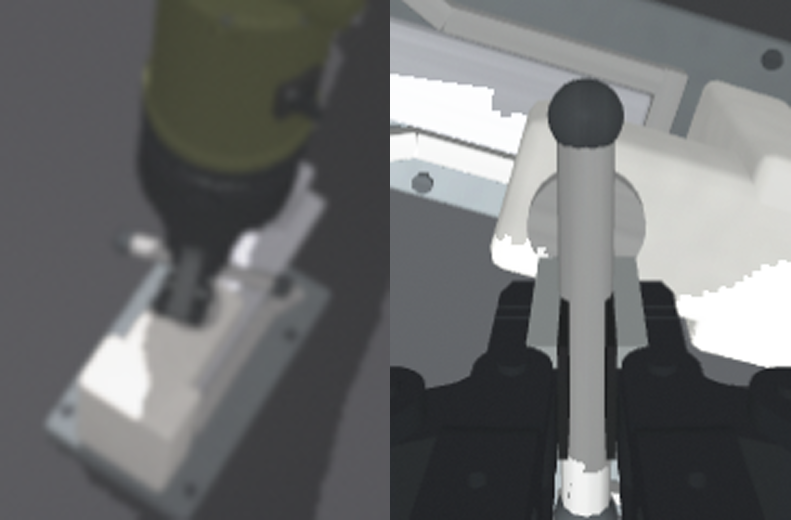

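The rod lies between both pads along the tool axis. I'll make a trial turn and check the moment.

```bash
cat > m.py <<'E'
from rig import ctrl
s=ctrl.get_state();print(s['time_s'],'F',s['contact_force'].round(2),'M',s['moment'].round(3),'yaw',round(s['tcp_rot'][2],3),s['eef_pos'].round(4),'j7',round(s['joint_pos'][6],2),round(s['opening'],4))
E
python3 m.py; python3 -m inch '{"jaw":[1,1],"xyz":[[0,-1,0],[0,-1,0]],"delta_rot":[[0,0,0],[0,0,0]]}' >/dev/null; python3 m.py
python3 -m inch '{"jaw":[1,1,1],"xyz":[[0,0,0.4],[0,0,0.8],[0,0,1.2]],"delta_rot":[[0,0,0.1],[0,0,0.2],[0,0,0.3]]}' >/dev/null; python3 m.py
python3 -m inch '{"jaw":[1,1,1],"xyz":[[0,0,0.4],[0,0,0.8],[0,0,1.2]],"delta_rot":[[0,0,0.1],[0,0,0.2],[0,0,0.3]]}' >/dev/null; python3 m.py
```

```text
15.9 F [-5.83 -1.39  6.52] M [-0.202  1.09  -0.041] yaw 1.719 [0.6232 0.1004 0.3318] j7 0.08 0.0065
16.1 F [-2.28 -0.29  4.02] M [-0.116  0.46   0.002] yaw 1.719 [0.6227 0.1004 0.3319] j7 0.08 0.0063
16.4 F [-4.4  -0.87  7.6 ] M [-0.195  1.035  0.359] yaw 1.416 [0.6224 0.1004 0.331 ] j7 -0.21 0.0067
16.7 F [-6.02 -0.31  9.36] M [-0.105  1.41   0.293] yaw 1.116 [0.6221 0.1005 0.3298] j7 -0.49 0.0062
```

```bash

python3 -m inch '{"jaw":[1,1,1,1],"xyz":[[-0.4,-0.9,-0.6],[-0.4,-0.9,-0.2],[-0.4,-0.9,0.2],[-0.4,-0.9,0.2]],"delta_rot":[[0,0,0.1],[0,0,0.2],[0,0,0.3],[0,0,0.3]]}' >/dev/null; python3 m.py
python3 -m inch '{"jaw":[1,1,1,1],"xyz":[[0,0,0.4],[0,0,0.8],[0,0,1.2],[0,0,1.2]],"delta_rot":[[0,0,0.1],[0,0,0.2],[0,0,0.3],[0,0,0.3]]}' >/dev/null; python3 m.py
```

```text
17.1 F [-3.86  0.3   3.15] M [0.024 0.65  0.276] yaw 0.82 [0.6213 0.101  0.3287] j7 -0.77 0.0066
17.5 F [-5.48  0.31  3.47] M [0.25  0.986 0.308] yaw 0.522 [0.6211 0.1013 0.3275] j7 -1.05 0.0065
```

```bash
cat > m.py <<'E'
from rig import ctrl
import numpy as np
L=[]
for k in range(5): ctrl.camera("top"); L.append(ctrl.get_state())
s=L[-1];M=np.array([q['moment'] for q in L]);F=np.array([q['contact_force'] for q in L])
print(round(s['time_s'],2),'F',F.mean(0).round(1),'M',M.mean(0).round(3),'Mz',M[:,2].round(3),'yaw',round(s['tcp_rot'][2],3),s['eef_pos'].round(4),'j7',round(s['joint_pos'][6],2))
E
python3 m.py
python3 -m inch '{"jaw":[1,1],"xyz":[[-0.9,-0.5,0.4],[-0.9,-0.5,0.8]],"delta_rot":[[0,0,0.1],[0,0,0.2]]}' >/dev/null; python3 m.py
python3 -m inch '{"jaw":[1,1],"xyz":[[0,0,0.4],[0,0,0.8]],"delta_rot":[[0,0,0.1],[0,0,0.2]]}' >/dev/null; python3 m.py
```

```text
17.75 F [-4.8  1.9  3.5] M [0.333 0.981 0.277] Mz [0.289 0.323 0.249 0.29  0.237] yaw 0.524 [0.6211 0.1012 0.3275] j7 -1.05
18.2 F [-1.7  3.5  1.5] M [0.699 0.409 0.285] Mz [0.291 0.322 0.329 0.221 0.26 ] yaw 0.324 [0.6206 0.1015 0.3268] j7 -1.24
18.65 F [-1.9  4.9  1.1] M [0.965 0.367 0.292] Mz [0.338 0.308 0.271 0.264 0.279] yaw 0.123 [0.6205 0.1017 0.326 ] j7 -1.42
```

```bash

python3 -m inch '{"jaw":[1,1],"xyz":[[0.1,-1,0.4],[0.1,-1,0.8]],"delta_rot":[[0,0,0.1],[0,0,0.2]]}' >/dev/null; python3 m.py
python3 -m inch '{"jaw":[1,1],"xyz":[[0,0,0.4],[0,0,0.8]],"delta_rot":[[0,0,0.1],[0,0,0.2]]}' >/dev/null; python3 m.py
```

```text
19.1 F [-1.5  4.2  0.9] M [0.988 0.322 0.275] Mz [0.312 0.27  0.251 0.253 0.288] yaw -0.077 [0.6205 0.1023 0.3252] j7 -1.61
19.55 F [-1.3  5.4  1.6] M [1.169 0.327 0.392] Mz [0.434 0.387 0.376 0.358 0.404] yaw -0.276 [0.6205 0.1026 0.3246] j7 -1.79
```

```bash

python3 -m inch '{"jaw":[1,1],"xyz":[[0,-0.5,0.2],[0,-0.5,0.4]],"delta_rot":[[0,0,0.05],[0,0,0.1]]}' >/dev/null; python3 m.py
```

```text
20.0 F [-1.7  5.2  2. ] M [1.074 0.418 0.426] Mz [0.465 0.427 0.422 0.426 0.39 ] yaw -0.376 [0.6206 0.1028 0.3243] j7 -1.89
```

```bash

python3 -m inch '{"jaw":[1,1],"xyz":[[0,0,0.2],[0,0,0.3]],"delta_rot":[[0,0,0.04],[0,0,0.08]]}' >/dev/null; python3 m.py
```

```text
20.45 F [-1.7  5.2  2.1] M [1.123 0.381 0.455] Mz [0.46  0.494 0.496 0.428 0.399] yaw -0.456 [0.6207 0.1029 0.324 ] j7 -1.96
```

The moment is about 0.18–0.2 N m above free, with clear stiffening over the last steps. I'll stop there, open and rise.

```bash

python3 -m inch '{"jaw":[0.8,0.6,0.4,0.4,0.4,0.4],"xyz":[[0,0,0],[0,0,0],[0,0,0],[0,0,0],[0,0,0],[0,0,0]],"delta_rot":[[0,0,0],[0,0,0],[0,0,0],[0,0,0],[0,0,0],[0,0,0]]}'; python3 -m inch '{"jaw":[0.4,0.4,0.4,0.4,0.4,0.4],"xyz":[[0,0,-15],[0,0,-40],[0,0,-80],[-40,0,-110],[-80,0,-110],[-80,0,-110]],"delta_rot":[[0,0,0],[0,0,0],[0,0,0],[0,0,0],[0,0,0],[0,0,0]]}'; python3 -m inch '{"jaw":[0.4,0.4],"xyz":[[0,0,0],[0,0,0]],"delta_rot":[[0,0,0],[0,0,0]]}'
python3 - <<'E'
from h import *
a=ctrl.camera("wrist");b=ctrl.camera("scene")
cv2.imwrite("pics/f8.png",np.vstack([cv2.resize(a[:,:],(640,400))[:300],b[120:400]]))
E
```

```text
time_s: 21.05
eef_pos: [0.6206, 0.1016, 0.3238]
tcp_rot: [3.141, -0.0, -0.461]
contact_force: [0.7, 0.6, 0.7]
opening: 0.0516
time_s: 21.65
eef_pos: [0.5462, 0.1406, 0.4355]
tcp_rot: [-3.137, 0.004, -0.454]
contact_force: [-0.6, 1.1, 0.2]
opening: 0.0513
time_s: 21.85
eef_pos: [0.5495, 0.1367, 0.4344]
tcp_rot: [-3.141, -0.001, -0.462]
contact_force: [-0.1, -0.1, -0.4]
opening: 0.0514
```

View pics/f8.png

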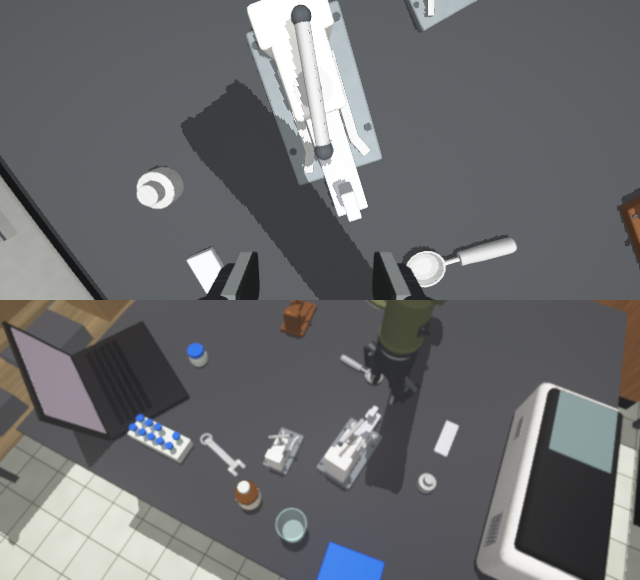

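The bar is straight in the channel (tail at (350,205)), the handle sprang back about 0.15 rad (rod (301,13)–(323,150)), and the other things are in place.

```bash
python3 -c "
from rig import ctrl;print(ctrl.job_done())"
```

```text
the job is handed in; nothing more can be done
None
```

The sample bar is in the channel against the back stop and clamped, and I handed the job in at about 22 s; no verdict is reported.

- **Loading:** I gripped the bar by its fin and slid it in until it met the stop at about 14 N. I then backed off and let go. Afterwards the tail stood 47 mm past the base's mouth edge, where 45 mm is exact. That is within my roughly 2 mm measuring error, so the camera alone does not prove the head is within 4 mm of the stop. The contact force on the stop does support it.
- **Clamping:** I turned the T-handle clockwise about 2.2 rad. The held moment rose from about 0.28 N m free to 0.455 N m, so roughly 0.18 N m above free or about 45 N of clamping. Measured against the nominal 0.25 N m it would be 0.2 N m, or about 51 N. I could not read the clamping force directly.
- **Handle grip:** The first grip on the handle sat too high and I redid it 8 mm lower. The finger opening still read 6.5 mm on a 10 mm rod, which I could not explain, but the pictures showed the rod between the pads and it turned with the tool. I also felt side forces of about 5 N on the handle while turning it.
- **Last checks:** The bar lies straight in the channel, the handle sprang back about 0.15 rad as expected, and the contact force is near zero with the gripper clear. I moved nothing else on the bench as far as the last picture shows.

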